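# Sort three alike tins by heft: stack the lightest, hold up the heaviest

## Task

The three yellow spice tins in the rack, reused for steel baking beads, look alike but are not equally full: lift them and tell them apart by feel. Leave the middling one standing in a well of the rack and stack the lightest squarely on its lid, where it will be used up first; then hold the heaviest up for the cook, upright, with its underside above the top of that pile, and finish while still holding it. Leave the red tin and everything else on the worktop where it is, and tip no tin over.

Things in the scene. Friction and masses are not known exactly. Their poses are not given: they have to be found in the camera images.
- tin_rack: the wooden tin rack: fixed to the worktop, 395 (along its y) x 92 x 43 mm; origin on the worktop under its centre, z up, its y axis along the row of four wells. A well is a 58 mm round hole in the upper board, whose top is 34 mm above the worktop; the tins stand through the holes on the bottom board, 12 mm above the worktop. Well centres lie at y = +142.5, +47.5, -47.5 and -142.5 mm
- well_1 (a point): centre of well 1 of the rack, on the bottom board (12 mm above the worktop)
- well_2 (a point): centre of well 2 of the rack, on the bottom board (12 mm above the worktop)
- well_3 (a point): centre of well 3 of the rack, on the bottom board (12 mm above the worktop)
- well_4 (a point): centre of well 4 of the rack, on the bottom board (12 mm above the worktop)
- tin_p: one of the three identical closed tins with a yellow label turned to the front and a grey lid, 52 mm across x 78 tall, lid (upper 16 mm) fixed on and flat on top; origin at the centre of its underside, z up. The three hold different amounts: they weigh between 0.1 and 0.7 kg, each at least 0.15 kg apart from the next, and neither the place nor the name tells which is which
- tin_q: one of the three identical closed tins with a yellow label turned to the front and a grey lid, 52 mm across x 78 tall, lid (upper 16 mm) fixed on and flat on top; origin at the centre of its underside, z up. The three hold different amounts: they weigh between 0.1 and 0.7 kg, each at least 0.15 kg apart from the next, and neither the place nor the name tells which is which
- tin_r: one of the three identical closed tins with a yellow label turned to the front and a grey lid, 52 mm across x 78 tall, lid (upper 16 mm) fixed on and flat on top; origin at the centre of its underside, z up. The three hold different amounts: they weigh between 0.1 and 0.7 kg, each at least 0.15 kg apart from the next, and neither the place nor the name tells which is which
- red_tin: a bystander in the remaining well: a smaller closed tin with a red label turned to the front, 47 across x 66 tall; origin at the centre of its underside
- mustard_pot: a bystander on the worktop: fawn stoneware pot with a lid, 64 across x 80 tall; origin at the centre of its underside
- sand_glass: a bystander on the worktop: wooden sand glass, 54 across x 110 tall; origin at the centre of its underside
- tin_mug: a bystander on the worktop: grey tin mug, 68 across (95 with its handle) x 68 tall; origin at the centre of its underside
- butter_stamp: a bystander on the worktop: turned wooden butter stamp, 64 across x 66 tall; origin at the centre of its underside
- tart_tin: a bystander on the worktop: small fluted tart tin, 72 across x 20 tall; origin at the centre of its underside
- match_box: a bystander on the worktop: match box lying flat, 36 x 54 x 16 tall; origin at the centre of its underside
Things that resemble listed ones, but are neither listed nor needed, are in the scene too. Leave any blue or pink look-alike of the tin_r alone.

How it is judged:
By the outcome, as a careful person would: the job done as asked, in the order asked, and still so for the second after the job is handed in, while the arm keeps its last pose, push and grip.
It also fails if it takes over 67 s, if anything falls off the work surface, if the arm or the gripper's body presses on something with over 40 N, if the wrist force passes 120 N, or if a joint passes its speed limit or range.

## Robot

A 6-joint arm with a two-finger parallel gripper is mounted at the origin on a cart in front of the work surface, level with it; the furniture and walls round the work are solid. World frame = base frame: x ahead of the robot, y to its left, z up, the work surface at z = 0. Lengths are in m, angles in rad, forces in N, time in s.
With the tool pointing down it reaches from about 0.15 to 0.775 m from the base axis. Payload 6.1 kg.
Tool frame: the origin (TCP) lies midway between the tips of the shut fingers; the grasp point (between the pads) lies 19 mm behind it; z points along the fingers, y is the line along which they close (so a half turn about z gives the same grasp; the last joint's range is limited). The gripper opens to 85 mm and grips with 20 to 120 N. Pads are 22 mm wide; open, the fingers measure 114 mm over their backs; the gripper's body (76 mm by 85 mm) begins 54 mm behind the grasp point. The pads swing forward as they close: fully open they stand 13 mm farther back than shut.
Start: joints at [0, 0.126, -0.04, 1.405, 0, 1.571], TCP at [0.525, -0, 0.204] pointing down, gripper open.
Joint ranges: [-2.72, 2.72], [-0.95, 1.95], [-1.27, 1.35], [-1.78, 2.02], [-1.46, 1.47], [-3.14, 3.14]. Speed limits (rad/s): [2.39, 2.39, 3.01, 3.14, 3.14, 3.14].

## Interface

Orientations are given as a rotation vector (axis times angle).
In Python, from plant import r gives the robot as it stands.
- The arm moves only by the tool carry_out, never from a script. Its argument "steps" is a list of rows, each a list of 2 entries, a list of its own where there are three numbers: the shift along the tool's x, y, z as a fraction of full scale, then the turn, a rotation vector about the tool's x, y, z as a fraction of full scale. A call has 1 to 10 rows; each row is the pose to reach, as a shift and turn from the pose commanded when the call began, along the tool's axes at that moment; what a row does not reach only later rows make up. Full scale, the value 1, is 120 mm for a shift and pi/4 rad for a turn. A row lasts 1/10 s, in which the tool goes at most 50 mm and 8.59 degrees, less where a joint would pass 70% of its speed; a pose out of reach is approached as far as the arm can. A call with a number of a shift or a turn outside -1 to 1 is refused whole. A call with a gripper value outside its range is refused whole. "grip" is the opening, from 0 (shut) to 1 (fully open), set as the call begins (left out, the last holds). The fingers move at their own pace and stop on an object; the grip force is fixed at half the most. Time passes only in rows, so rows that repeat a pose let the fingers close. It gives the time, the measured TCP pose, the force, the opening and the grip force at its end, in the units of the state.
- r.state(): the state, without advancing time (a new reading comes with each control period).
- r.get_image(name): name is "scene" or "side" or "wrist"; returns (picture, depth): 400x640x3 uint8, blue, green, red; 400x640 float32, m along the optical axis (not along the pixel's ray), 0 where there is no reading.
- r.camera_model(name): a dict with "camera_matrix" (3x3 intrinsics, pixels), "dist_coeffs" ([k1, k2, p1, p2, k3] as OpenCV has them; the pictures are not rectified), "T" (4x4, takes a point from camera to world coordinates); the wrist camera has in their place "tool_from_camera" (4x4, takes a point from camera to tool coordinates, whose origin is the TCP and whose axes are the flange's). Camera axes: x right, y up, looking along -z (the intrinsics and any distortion apply to the point x, -y, -z); pixel columns grow to the right and rows downward; lengths in m; the calibration is good to about 2 mm. A picture is of the moment at which its call begins: read the wrist's pose just before it. camera_model takes no time and is no camera call.
- r.close_job(): hands the job in; it is judged then, once.
The state is a dict: "time": time; "joint_pos": joint angles; "joint_velocities": joint speeds; "joint_efforts": joint torques, N m; "tcp_pos": TCP position; "tcp_rot": TCP orientation; "ft_force": force on the tool from outside, world axes, zero at the start; "wrist_torque": the same for the moment, N m; "gripper_width": finger opening in m; "gripper_force": force on a finger pad.
Only numpy, scipy, OpenCV 4.12 (cv2) and the standard library are available. Lean on these libraries where they do the work, as an engineer would, in place of code of your own. Each camera call takes 0.05 s, during which the arm holds its last target. There are 200 camera calls.

## Working session

There is one attempt and no reset: what is moved stays moved. The work goes in short steps, Python scripts to look and compute and a tool call to move; the robot and the scene stay as the last step left them, time stands still between calls to the robot, and variables do not carry over. Pictures are saved under pics/ and viewed, at most 10 in all, crops included, and the job is handed in when it is done.

Besides the shell and the picture viewer there is one more tool, called after "Call:" by a JSON object that holds its "method" and its "body". carry_out: Moves the arm, as the interface text tells. Its arguments: {"type":"object","properties":{"steps":{"type":"array","items":{"type":"array"}},"grip":{"type":"number"}},"required":["steps"]}

```bash
mkdir -p pics; ls; python3 - <<'E'
from plant import r
import cv2,numpy as np
s=r.state();print(s)
a,da=r.get_image("scene");b,db=r.get_image("side")
cv2.imwrite("pics/scene0.png",a);cv2.imwrite("pics/side0.png",b)
np.savez("v0.npz",a=a,da=da,b=b,db=db)
for n in("scene","side","wrist"):
  print(n,{k:np.round(v,4).tolist() for k,v in r.camera_model(n).items()})
E
```

```text
pics
{'time': 0.0, 'joint_pos': array([ 2.16674512e-06,  1.26424096e-01, -4.06301986e-02,  1.40538188e+00,
       -2.81467458e-06,  1.57076324e+00]), 'joint_velocities': array([-0.00041926, -0.00112172,  0.0016782 ,  0.00061439,  0.00044683,
        0.00129924]), 'joint_efforts': array([-1.88969068e-03, -4.35916471e+01,  3.52923596e+01,  1.73015334e-02,
       -7.00984879e-05, -2.14169546e-05]), 'tcp_pos': array([5.24549836e-01, 2.29114713e-07, 2.03595206e-01]), 'tcp_rot': array([-2.22058342e+00, -2.22066171e+00,  1.82383657e-03]), 'ft_force': array([ 0.27396546, -0.37591264, -0.41586543]), 'wrist_torque': array([0.00644436, 0.0026485 , 0.01224633]), 'gripper_force': 0.0, 'gripper_width': 0.08551414078061244}
scene {'camera_matrix': [[438.2613, 0.0, 317.6296], [0.0, 438.2613, 193.3207], [0.0, 0.0, 1.0]], 'dist_coeffs': [-0.0256, 0.0, 0.0, 0.0, 0.0], 'T': [[-0.7057, 0.4366, -0.558, -0.1803], [-0.7085, -0.4432, 0.5493, 0.7519], [-0.0075, 0.7829, 0.6221, 0.8184], [0.0, 0.0, 0.0, 1.0]]}
side {'camera_matrix': [[426.4874, 0.0, 319.5151], [0.0, 426.4874, 193.1489], [0.0, 0.0, 1.0]], 'dist_coeffs': [0.0021, 0.0, 0.0, 0.0, 0.0], 'T': [[0.832, 0.2327, -0.5036, -0.0952], [-0.5545, 0.3223, -0.7672, -0.863], [-0.0162, 0.9176, 0.3972, 0.5182], [0.0, 0.0, 0.0, 1.0]]}
wrist {'camera_matrix': [[354.9316, 0.0, 316.7832], [0.0, 354.9316, 198.8769], [0.0, 0.0, 1.0]], 'dist_coeffs': [-0.0081, 0.0, 0.0, 0.0, 0.0], 'tool_from_camera': [[-0.0002, 0.9487, 0.3161, 0.081], [1.0, 0.0002, 0.0, -0.0004], [-0.0, 0.3161, -0.9487, -0.1686], [0.0, 0.0, 0.0, 1.0]]}
```

View pics/scene0.png

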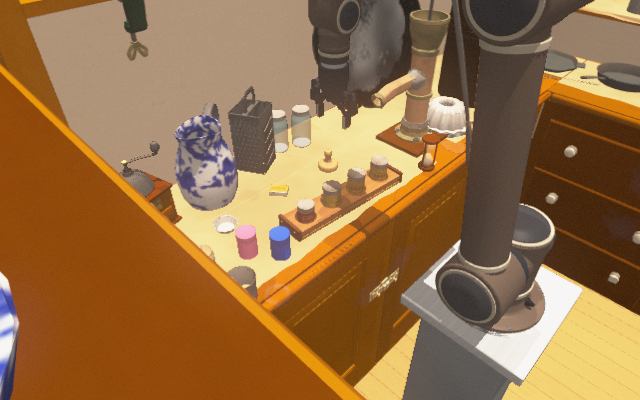

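View pics/side0.png

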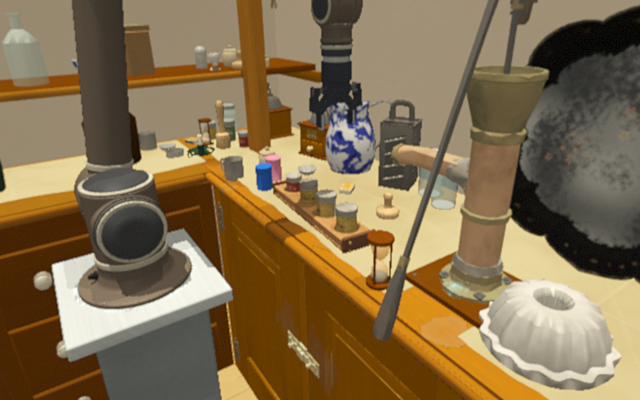

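The scene picture shows the rack running from (285,215) to (400,175). The red tin is at (306,210) and the three yellow-label tins are at (331,194), (356,180) and (378,167). Blue (280,243) and pink (247,242) look-alikes stand on the worktop. The side view agrees: red is at (293,182), yellow at (309,190), (327,203) and (346,217), and the sand glass stands near the end of the rack.

```bash
cat > h.py <<'E'
from plant import r
import cv2,numpy as np
from scipy.spatial.transform import Rotation as R
def cam(n):
    m=r.camera_model(n)
    if n=="wrist":
        s=r.state();T=np.eye(4);T[:3,:3]=R.from_rotvec(s['tcp_rot']).as_matrix();T[:3,3]=s['tcp_pos']
        T=T@m['tool_from_camera']
    else:T=np.array(m['T'])
    return np.array(m['camera_matrix']),np.array(m['dist_coeffs']),T
def rays(c,uv):
    K,d,T=c
    p=cv2.undistortPoints(np.array(uv,float).reshape(-1,1,2),K,d)[:,0]
    return np.c_[p[:,0],-p[:,1],-np.ones(len(p))]@T[:3,:3].T,T[:3,3]
def cloud(c,dep):
    v,u=np.indices(dep.shape);D,o=rays(c,np.c_[u.ravel(),v.ravel()])
    P=o+D*dep.reshape(-1,1);P[dep.ravel()==0]=np.nan
    return P.reshape(dep.shape+(3,))
def onplane(c,uv,z):
    D,o=rays(c,uv);return o+D*((z-o[2])/D[:,2])[:,None]
E
python3 - <<'E'
from h import *
f=np.load("v0.npz")
for n,i,d in(("scene","a","da"),("side","b","db")):
    P=cloud(cam(n),f[d]);np.save(n+"P.npy",P)
    for lo,hi in((.085,.097),(.072,.084),(.03,.038),(.1,.116)):
        m=((P[...,2]>lo)&(P[...,2]<hi)&(P[...,0]>.2)&(P[...,0]<.75)&(abs(P[...,1])<.5)).astype(np.uint8)
        k,L,st,c=cv2.connectedComponentsWithStats(m)
        for j in range(1,k):
            if st[j,4]>25:
                q=P[L==j];print(n,lo,c[j].round(),st[j,4],q.mean(0).round(3),q.min(0).round(3)[:2],q.max(0).round(3)[:2])
a=f["a"][130:250,260:440];b=f["b"][140:260,230:410]
cv2.imwrite("pics/crop.png",cv2.resize(np.vstack([a,b]),None,fx=2.4,fy=2.4,interpolation=2))
E
```

```text
scene 0.085 [414. 118.] 61 [ 0.53  -0.413  0.091] [ 0.504 -0.453] [ 0.569 -0.397]
scene 0.085 [429. 145.] 34 [ 0.396 -0.304  0.089] [ 0.379 -0.324] [ 0.417 -0.29 ]
scene 0.085 [379. 160.] 143 [ 0.457 -0.131  0.088] [ 0.431 -0.159] [ 0.483 -0.103]
scene 0.085 [356. 173.] 157 [ 0.464 -0.037  0.088] [ 0.439 -0.065] [ 0.49 -0.01]
scene 0.085 [212. 185.] 192 [0.705 0.287 0.091] [0.682 0.192] [0.749 0.345]
scene 0.085 [331. 186.] 174 [0.471 0.058 0.088] [0.445 0.03 ] [0.499 0.083]
scene 0.085 [163. 200.] 70 [0.741 0.415 0.091] [0.733 0.386] [0.75  0.443]
scene 0.072 [415. 121.] 99 [ 0.528 -0.416  0.077] [ 0.501 -0.47 ] [ 0.583 -0.396]
scene 0.072 [431. 148.] 38 [ 0.393 -0.308  0.078] [ 0.38 -0.33] [ 0.408 -0.291]
scene 0.072 [378. 166.] 55 [ 0.447 -0.117  0.078] [ 0.432 -0.144] [ 0.477 -0.106]
scene 0.072 [213. 189.] 200 [0.704 0.288 0.078] [0.683 0.19 ] [0.749 0.345]
scene 0.072 [356. 179.] 64 [ 0.453 -0.023  0.078] [ 0.438 -0.053] [ 0.483 -0.01 ]
scene 0.072 [331. 193.] 65 [0.459 0.071 0.078] [0.444 0.047] [0.49  0.083]
scene 0.072 [165. 203.] 65 [0.742 0.413 0.078] [0.732 0.386] [0.749 
[... 3087 characters left out ...]
7]
side 0.03 [379. 273.] 74 [ 0.393 -0.328  0.034] [ 0.379 -0.336] [ 0.415 -0.306]
side 0.03 [471. 285.] 305 [ 0.508 -0.458  0.034] [ 0.485 -0.489] [ 0.566 -0.398]
side 0.03 [385. 322.] 86 [ 0.306 -0.444  0.034] [ 0.298 -0.453] [ 0.329 -0.427]
side 0.1 [312. 130.] 89 [0.733 0.442 0.107] [0.715 0.384] [0.749 0.5  ]
side 0.1 [343. 145.] 170 [0.708 0.217 0.108] [0.683 0.175] [0.749 0.296]
side 0.1 [382. 154.] 36 [0.746 0.067 0.109] [0.738 0.053] [0.75  0.079]
side 0.1 [380. 238.] 390 [ 0.399 -0.323  0.108] [ 0.374 -0.346] [ 0.429 -0.292]
side 0.1 [480. 249.] 329 [ 0.519 -0.458  0.108] [ 0.502 -0.481] [ 0.575 -0.414]
side 0.1 [398. 279.] 135 [ 0.333 -0.441  0.108] [ 0.325 -0.448] [ 0.345 -0.429]
```

View pics/crop.png

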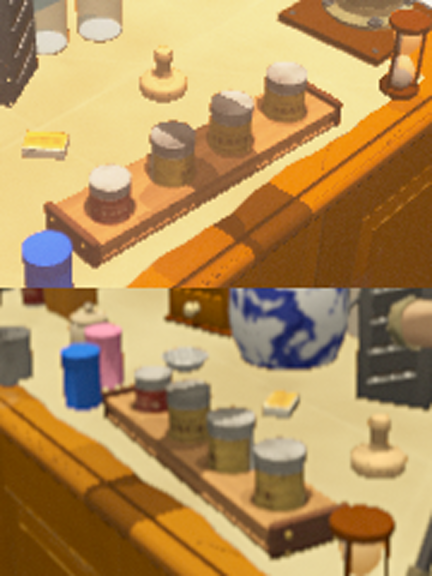

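The crop confirms it. Three tins carry yellow labels and grey lids of equal height (lid z≈0.088–0.09), and the one at (306,210) has a red label and is shorter (z≈0.077). The blue and pink tins stand outside the rack. Next I refine the positions with the wrist camera.

```bash
cat >> h.py <<'E'
def lids(show=None,lo=.080,hi=.1):
    """lid circles seen by the wrist camera, world coords"""
    c=cam("wrist");im,d=r.get_image("wrist");P=cloud(c,d)
    if show: cv2.imwrite(show,im)
    m=((P[...,2]>lo)&(P[...,2]<hi)&(P[...,0]>.35)&(P[...,0]<.6)&(P[...,1]<.25)&(P[...,1]>-.25)).astype(np.uint8)
    k,L,st,_=cv2.connectedComponentsWithStats(m)
    for j in range(1,k):
        if st[j,4]>150:
            q=P[L==j];q=q[abs(q[:,2]-np.percentile(q[:,2],75))<.004]
            (x,y),rad=cv2.minEnclosingCircle(q[:,:2].astype(np.float32)[:,None])
            print("px",np.argwhere(L==j).mean(0).round()[::-1],"c",round(x,4),round(y,4),"r",round(rad,4),"z",np.median(q[:,2]).round(4))
E
python3 -c "
from h import *
lids('pics/w0.png',.066,.1)"
```

```text
px [257.   8.] c 0.4785 0.1381 r 0.0205 z 0.0763
px [251. 114.] c 0.4717 0.0551 r 0.0263 z 0.088
px [250. 223.] c 0.4648 -0.039 r 0.0264 z 0.088
px [249. 312.] c 0.4571 -0.1337 r 0.0269 z 0.088
```

View pics/w0.png

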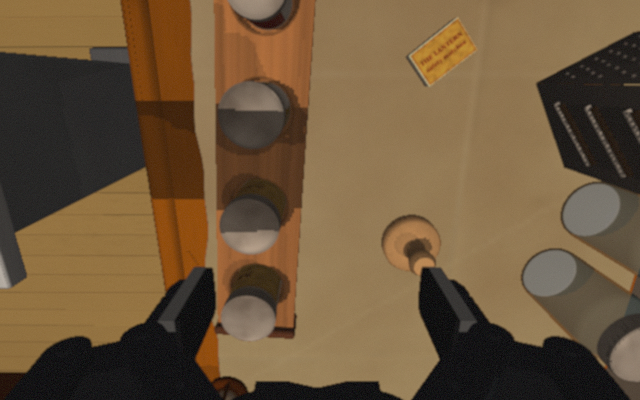

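The wrist picture shows the lids at (251,114), (250,223) and (249,312), each with a fitted radius of 26 mm, which matches. The rack is clear of the stamp. I start with the middle tin B at (0.464,-0.039).

Call:
{"method": "carry_out", "body": {"steps": [[[-0.15,-0.25,0.2],[0,0,0]],[[-0.325,-0.5,0.4],[0,0,0]],[[-0.325,-0.5,0.73],[0,0,0]],[[-0.325,-0.5,0.73],[0,0,0]],[[-0.325,-0.5,0.73],[0,0,0]]], "grip": 1}}

```text
time: 0.65
tcp_pos: [0.4647, -0.0389, 0.1171]
tcp_rot: [-2.221, -2.221, 0.001]
ft_force: [-0.8, 0.6, 0.7]
gripper_width: 0.0852
gripper_force: 0.0
```

Call:
{"method": "carry_out", "body": {"steps": [[[0,0,0.2],[0,0,0]],[[0,0,0.4],[0,0,0]],[[0,0,0.585],[0,0,0]],[[0,0,0.585],[0,0,0]],[[0,0,0.585],[0,0,0]]]}}

```text
time: 1.15
tcp_pos: [0.4664, -0.0388, 0.0483]
tcp_rot: [2.22, 2.221, 0.002]
ft_force: [-0.0, -0.4, 0.7]
gripper_width: 0.0849
gripper_force: 0.0
```

Call:
{"method": "carry_out", "body": {"steps": [[[0,0,0],[0,0,0]],[[0,0,0],[0,0,0]],[[0,0,0],[0,0,0]],[[0,0,0],[0,0,0]],[[0,0,0],[0,0,0]],[[0,0,0],[0,0,0]],[[0,0,0],[0,0,0]]], "grip": 0}}

```text
time: 1.85
tcp_pos: [0.4659, -0.0391, 0.0483]
tcp_rot: [2.22, 2.22, 0.003]
ft_force: [-2.0, 0.7, 6.6]
gripper_width: 0.0494
gripper_force: 61.0
```

Call:
{"method": "carry_out", "body": {"steps": [[[0,0,-0.08],[0,0,0]],[[0,0,-0.2],[0,0,0]],[[0,0,-0.3],[0,0,0]],[[0,0,-0.4],[0,0,0]],[[0,0,-0.4],[0,0,0]],[[0,0,-0.4],[0,0,0]],[[0,0,-0.4],[0,0,0]],[[0,0,-0.4],[0,0,0]],[[0,0,-0.4],[0,0,0]],[[0,0,-0.4],[0,0,0]]]}}

```text
time: 2.85
tcp_pos: [0.4648, -0.039, 0.0943]
tcp_rot: [-2.221, -2.221, 0.001]
ft_force: [-0.4, -0.1, -5.3]
gripper_width: 0.0496
gripper_force: 64.1
```

Call:
{"method": "carry_out", "body": {"steps": [[[0,0,0],[0,0,0]],[[0,0,0],[0,0,0]]]}}

```text
time: 3.05
tcp_pos: [0.465, -0.039, 0.0945]
tcp_rot: [-2.221, -2.221, 0.0]
ft_force: [0.9, 0.7, -6.0]
gripper_width: 0.0497
gripper_force: 64.1
```

```bash
cat >> h.py <<'E'
def weigh(n=6):
    F=[]
    for i in range(n):
        r.get_image("side");s=r.state();F.append(np.r_[s['ft_force'],s['wrist_torque']])
    F=np.array(F);print("F",F[:,:3].mean(0).round(2),"sd",F[:,2].std().round(2),"mass",(-F[:,2].mean()/9.81).round(3),"t",s['time'],s['tcp_pos'].round(4))
E
python3 -c "
from h import *
weigh()"
```

```text
F [ 0.01 -0.04 -6.68] sd 0.3 mass 0.681 t 3.35 [ 0.465  -0.039   0.0946]
```

Tin B is about 0.65 kg. I put it back and weigh the next one.

Call:
{"method": "carry_out", "body": {"steps": [[[0,0,0.1],[0,0,0]],[[0,0,0.2],[0,0,0]],[[0,0,0.3],[0,0,0]],[[0,0,0.36],[0,0,0]],[[0,0,0.4],[0,0,0]],[[0,0,0.4],[0,0,0]],[[0,0,0.4],[0,0,0]]]}}

```text
time: 4.05
tcp_pos: [0.464, -0.039, 0.0484]
tcp_rot: [-2.221, -2.221, 0.001]
ft_force: [-11.2, 0.4, 16.0]
gripper_width: 0.0499
gripper_force: 65.9
```

Call:
{"method": "carry_out", "body": {"steps": [[[0,0,0],[0,0,0]],[[0,0,0],[0,0,0]],[[0,0,0],[0,0,0]],[[0,0,0],[0,0,0]],[[0,0,0],[0,0,0]],[[0,0,-0.2],[0,0,0]],[[0,0,-0.4],[0,0,0]],[[0,0,-0.58],[0,0,0]],[[0,0,-0.58],[0,0,0]]], "grip": 1}}

```text
time: 4.95
tcp_pos: [0.4669, -0.0392, 0.119]
tcp_rot: [2.219, 2.219, 0.005]
ft_force: [0.7, 0.0, -0.1]
gripper_width: 0.0855
gripper_force: 0.0
```

```bash
python3 -c "
from h import *
print(r.state()['gripper_width'],r.state()['tcp_pos']);lids();weigh(4)"
```

```text
0.08546665070729695 [ 0.4669156  -0.03916102  0.11899361]
px [327.  52.] c 0.472 0.055 r 0.0261 z 0.0882
px [311. 219.] c 0.4631 -0.0393 r 0.0265 z 0.088
px [304. 345.] c 0.4583 -0.1337 r 0.0268 z 0.088
F [-0.38 -0.21 -0.43] sd 0.46 mass 0.044 t 5.2 [ 0.4642 -0.0389  0.115 ]
```

Call:
{"method": "carry_out", "body": {"steps": [[[0.25,0.02,0],[0,0,0]],[[0.55,0.04,0],[0,0,0]],[[0.78,0.055,0],[0,0,0]],[[0.78,0.055,0],[0,0,0]],[[0.78,0.055,0.2],[0,0,0]],[[0.78,0.055,0.4],[0,0,0]],[[0.78,0.055,0.57],[0,0,0]],[[0.78,0.055,0.57],[0,0,0]],[[0.78,0.055,0.57],[0,0,0]]]}}

```text
time: 6.1
tcp_pos: [0.471, 0.0542, 0.0475]
tcp_rot: [-2.221, -2.22, 0.002]
ft_force: [0.0, -0.8, 0.6]
gripper_width: 0.0853
gripper_force: 0.0
```

Call:
{"method": "carry_out", "body": {"steps": [[[0,0,0],[0,0,0]],[[0,0,0],[0,0,0]],[[0,0,0],[0,0,0]],[[0,0,0],[0,0,0]],[[0,0,0],[0,0,0]],[[0,0,0],[0,0,0]],[[0,0,0],[0,0,0]]], "grip": 0}}

```text
time: 6.8
tcp_pos: [0.4728, 0.0546, 0.0493]
tcp_rot: [2.22, 2.22, 0.003]
ft_force: [-0.5, -1.3, 5.3]
gripper_width: 0.0496
gripper_force: 61.7
```

Call:
{"method": "carry_out", "body": {"steps": [[[0,0,-0.08],[0,0,0]],[[0,0,-0.2],[0,0,0]],[[0,0,-0.3],[0,0,0]],[[0,0,-0.4],[0,0,0]],[[0,0,-0.4],[0,0,0]],[[0,0,-0.4],[0,0,0]],[[0,0,-0.4],[0,0,0]],[[0,0,-0.4],[0,0,0]],[[0,0,-0.4],[0,0,0]],[[0,0,-0.4],[0,0,0]]]}}

```text
time: 7.8
tcp_pos: [0.4714, 0.0546, 0.0955]
tcp_rot: [-2.221, -2.221, 0.001]
ft_force: [0.4, -0.2, -3.8]
gripper_width: 0.0496
gripper_force: 62.8
```

```bash
python3 -c "
from h import *
weigh(8)"
```

```text
F [ 0.12  0.2  -3.11] sd 0.47 mass 0.317 t 8.2 [0.4716 0.0546 0.0958]
```

A is about 0.32 kg. I put it back and weigh C.

Call:
{"method": "carry_out", "body": {"steps": [[[0,0,0.1],[0,0,0]],[[0,0,0.2],[0,0,0]],[[0,0,0.3],[0,0,0]],[[0,0,0.36],[0,0,0]],[[0,0,0.4],[0,0,0]],[[0,0,0.4],[0,0,0]],[[0,0,0.4],[0,0,0]]]}}

```text
time: 8.9
tcp_pos: [0.4707, 0.0545, 0.0493]
tcp_rot: [-2.221, -2.221, 0.001]
ft_force: [-9.8, -0.0, 15.4]
gripper_width: 0.0499
gripper_force: 64.6
```

Call:
{"method": "carry_out", "body": {"steps": [[[0,0,0],[0,0,0]],[[0,0,0],[0,0,0]],[[0,0,0],[0,0,0]],[[0,0,0],[0,0,0]],[[0,0,0],[0,0,0]],[[0,0,-0.2],[0,0,0]],[[0,0,-0.4],[0,0,0]],[[0,0,-0.57],[0,0,0]],[[0,0,-0.57],[0,0,0]]], "grip": 1}}

```text
time: 9.8
tcp_pos: [0.4734, 0.0548, 0.1188]
tcp_rot: [2.219, 2.219, 0.006]
ft_force: [0.0, -0.2, 0.4]
gripper_width: 0.0856
gripper_force: 0.0
```

Call:
{"method": "carry_out", "body": {"steps": [[[-0.25,-0.02,0],[0,0,0]],[[-0.6,-0.04,0],[0,0,0]],[[-0.95,-0.07,0],[0,0,0]],[[-0.95,-0.07,0],[0,0,0]]]}}

```text
time: 10.2
tcp_pos: [0.4623, -0.063, 0.1151]
tcp_rot: [-2.227, -2.215, 0.003]
ft_force: [-1.0, 0.3, 0.8]
gripper_width: 0.0853
gripper_force: 0.0
```

```bash
python3 -c "
from h import *
lids();print(r.state()['tcp_pos'])"
```

```text
px [332.  25.] c 0.4702 0.0536 r 0.026 z 0.0881
px [319. 183.] c 0.4633 -0.0391 r 0.0263 z 0.088
px [311. 319.] c 0.458 -0.1338 r 0.0268 z 0.0879
[ 0.46251951 -0.06122002  0.11514747]
```

Call:
{"method": "carry_out", "body": {"steps": [[[-0.3,-0.02,0],[0,0,0]],[[-0.62,-0.046,0],[0,0,0]],[[-0.62,-0.046,0],[0,0,0]],[[-0.62,-0.046,0.2],[0,0,0]],[[-0.62,-0.046,0.4],[0,0,0]],[[-0.62,-0.046,0.57],[0,0,0]],[[-0.62,-0.046,0.57],[0,0,0]],[[-0.62,-0.046,0.57],[0,0,0]]]}}

```text
time: 11.05
tcp_pos: [0.4575, -0.1327, 0.0477]
tcp_rot: [-2.219, -2.222, 0.001]
ft_force: [0.7, 0.3, 0.8]
gripper_width: 0.0854
gripper_force: 0.0
```

Call:
{"method": "carry_out", "body": {"steps": [[[0,0,0],[0,0,0]],[[0,0,0],[0,0,0]],[[0,0,0],[0,0,0]],[[0,0,0],[0,0,0]],[[0,0,0],[0,0,0]],[[0,0,0],[0,0,0]],[[0,0,0],[0,0,0]]], "grip": 0}}

```text
time: 11.75
tcp_pos: [0.4588, -0.134, 0.0493]
tcp_rot: [2.22, 2.22, 0.003]
ft_force: [-1.0, 2.4, 4.9]
gripper_width: 0.0495
gripper_force: 61.5
```

Call:
{"method": "carry_out", "body": {"steps": [[[0,0,-0.08],[0,0,0]],[[0,0,-0.2],[0,0,0]],[[0,0,-0.3],[0,0,0]],[[0,0,-0.4],[0,0,0]],[[0,0,-0.4],[0,0,0]],[[0,0,-0.4],[0,0,0]],[[0,0,-0.4],[0,0,0]],[[0,0,-0.4],[0,0,0]],[[0,0,-0.4],[0,0,0]],[[0,0,-0.4],[0,0,0]]]}}

```text
time: 12.75
tcp_pos: [0.4574, -0.1337, 0.0954]
tcp_rot: [-2.221, -2.221, 0.001]
ft_force: [0.1, 0.3, -1.2]
gripper_width: 0.0495
gripper_force: 62.3
```

```bash
python3 -c "
from h import *
weigh(8)"
```

```text
F [-0.09 -0.16 -1.01] sd 0.53 mass 0.103 t 13.15 [ 0.4577 -0.1338  0.0958]
```

C is about 0.10 kg, A about 0.32 kg and B about 0.65 kg, so C is the lightest, A the middling and B the heaviest. I carry C over to A.

Call:
{"method": "carry_out", "body": {"steps": [[[0,0,-0.2],[0,0,0]],[[0,0,-0.4],[0,0,0]],[[0,0,-0.55],[0,0,0]],[[0.2,0.02,-0.55],[0,0,0]],[[0.4,0.04,-0.55],[0,0,0]],[[0.6,0.05,-0.55],[0,0,0]],[[0.8,0.05,-0.55],[0,0,0]],[[0.8,0.05,-0.55],[0,0,0]]]}}

```text
time: 13.95
tcp_pos: [0.4636, -0.0358, 0.1619]
tcp_rot: [-2.218, -2.225, -0.001]
ft_force: [-0.6, 0.5, -1.2]
gripper_width: 0.049
gripper_force: 62.6
```

Call:
{"method": "carry_out", "body": {"steps": [[[0.2,0.02,0],[0,0,0]],[[0.4,0.04,0],[0,0,0]],[[0.6,0.06,0],[0,0,0]],[[0.77,0.06,0],[0,0,0]],[[0.77,0.06,0],[0,0,0]],[[0.77,0.06,0],[0,0,0]],[[0.77,0.06,0],[0,0,0]]]}}

```text
time: 14.65
tcp_pos: [0.4709, 0.0537, 0.1618]
tcp_rot: [2.222, 2.22, -0.001]
ft_force: [-0.1, -0.9, -1.7]
gripper_width: 0.0492
gripper_force: 62.6
```

```bash
python3 -c "
from h import *
print(r.state()['tcp_pos'],r.state()['tcp_rot']);lids('pics/w1.png',.08,.19)
im,d=r.get_image('side');P=cloud(cam('side'),d)
for lo,hi in((.084,.094),(.172,.2)):
  m=(P[...,2]>lo)&(P[...,2]<hi)&(abs(P[...,0]-.47)<.04)&(abs(P[...,1]-.05)<.04)
  q=P[m];print(len(q),q.mean(0) if len(q) else 0,q.min(0),q.max(0))
cv2.imwrite('pics/s1.png',cv2.resize(im[80:240,230:400],None,fx=3,fy=3))"
```

```text
[0.47087432 0.05374774 0.16178487] [ 2.22216392e+00  2.22037469e+00 -5.04356409e-04]
px [316. 197.] c 0.4703 0.0632 r 0.0235 z 0.1718
134 [0.46696089 0.05017573 0.08742325] [0.44247284 0.02473166 0.08409373] [0.49269265 0.07834797 0.08966301]
236 [0.4610516  0.0366991  0.18823422] [0.43221443 0.02269884 0.17244854] [0.50497998 0.07678419 0.1999848 ]
```

View pics/s1.png

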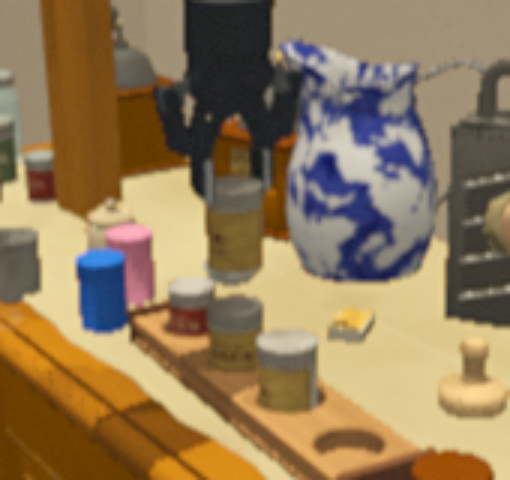

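The picture shows the held tin (crop 235,230) straight above A (235,330), with B at (287,370) and C's well empty. Before lowering, I compare the two tins' outlines in both fixed views.

```bash
cat >> h.py <<'E'
from scipy.optimize import least_squares
def axis(n,zs,cx=.471,cy=.0545,w=.035):
    """axis of a 26 mm cylinder from its visible wall, per height band"""
    im,d=r.get_image(n);P=cloud(cam(n),d)
    for lo,hi in zs:
        m=(P[...,2]>lo)&(P[...,2]<hi)&(abs(P[...,0]-cx)<w)&(abs(P[...,1]-cy)<w);q=P[m]
        s=least_squares(lambda p:np.hypot(q[:,0]-p[0],q[:,1]-p[1])-.026,[cx,cy],loss='soft_l1',f_scale=.001)
        print(n,lo,hi,len(q),s.x.round(4))
E
python3 -c "
from h import *
for n in('side','scene'): axis(n,((.045,.08),(.13,.145)))"
```

```text
side 0.045 0.08 211 [0.4699 0.0543]
side 0.13 0.145 107 [0.4694 0.0528]
scene 0.045 0.08 178 [0.4713 0.0553]
scene 0.13 0.145 86 [0.4713 0.0536]
```

Held tin C needs +1.6 mm in y. I lower it in stages.

Call:
{"method": "carry_out", "body": {"steps": [[[0.013,0.002,0.1],[0,0,0]],[[0.013,0.002,0.2],[0,0,0]],[[0.013,0.002,0.25],[0,0,0]],[[0.013,0.002,0.25],[0,0,0]],[[0.013,0.002,0.25],[0,0,0]],[[0.013,0.002,0.25],[0,0,0]]]}}

```text
time: 15.45
tcp_pos: [0.4714, 0.0562, 0.1321]
tcp_rot: [2.221, 2.221, 0.001]
ft_force: [0.1, -0.2, 0.3]
gripper_width: 0.0491
gripper_force: 62.6
```

```bash
python3 -c "
from h import *
for n in('side','scene'): axis(n,((.045,.08),(.105,.13)))
weigh(4)"
```

```text
side 0.045 0.08 207 [0.4699 0.0541]
side 0.105 0.13 160 [0.4701 0.0551]
scene 0.045 0.08 178 [0.4714 0.0555]
scene 0.105 0.13 135 [0.4722 0.0561]
F [ 0.04  0.46 -1.37] sd 0.33 mass 0.14 t 15.75 [0.4713 0.0562 0.132 ]
```

Call:
{"method": "carry_out", "body": {"steps": [[[-0.006,-0.004,0.01],[0,0,0]],[[-0.006,-0.004,0.02],[0,0,0]],[[-0.006,-0.004,0.03],[0,0,0]],[[-0.006,-0.004,0.037],[0,0,0]],[[-0.006,-0.004,0.037],[0,0,0]],[[-0.006,-0.004,0.037],[0,0,0]]]}}

```text
time: 16.35
tcp_pos: [0.4706, 0.0554, 0.1274]
tcp_rot: [2.221, 2.221, 0.0]
ft_force: [0.5, -0.0, -0.6]
gripper_width: 0.0496
gripper_force: 62.8
```

Call:
{"method": "carry_out", "body": {"steps": [[[0,0,0.005],[0,0,0]],[[0,0,0.005],[0,0,0]],[[0,0,0.005],[0,0,0]]]}}

```text
time: 16.65
tcp_pos: [0.4707, 0.0555, 0.1274]
tcp_rot: [2.221, 2.221, 0.001]
ft_force: [-1.5, -1.3, 5.3]
gripper_width: 0.0496
gripper_force: 63.2
```

Contact: 5 N upward. I open, then rise.

Call:
{"method": "carry_out", "body": {"steps": [[[0,0,0],[0,0,0]],[[0,0,0],[0,0,0]],[[0,0,0],[0,0,0]],[[0,0,0],[0,0,0]],[[0,0,0],[0,0,0]],[[0,0,0],[0,0,0]]], "grip": 1}}

```text
time: 17.25
tcp_pos: [0.4706, 0.0554, 0.1267]
tcp_rot: [-2.221, -2.221, 0.0]
ft_force: [0.8, 0.1, -0.8]
gripper_width: 0.0854
gripper_force: 0.0
```

Call:
{"method": "carry_out", "body": {"steps": [[[0,0,-0.1],[0,0,0]],[[0,0,-0.3],[0,0,0]],[[0,0,-0.5],[0,0,0]],[[0,0,-0.65],[0,0,0]],[[0,0,-0.65],[0,0,0]],[[0,0,-0.65],[0,0,0]]]}}

```text
time: 17.85
tcp_pos: [0.4709, 0.0555, 0.2051]
tcp_rot: [2.221, 2.221, 0.001]
ft_force: [0.7, 0.3, -0.6]
gripper_width: 0.0854
gripper_force: 0.0
```

```bash
python3 -c "
from h import *
print(r.state()['tcp_pos'])
for n in('side','scene'): axis(n,((.045,.08),(.105,.16)))
lids(None,.08,.19)
im,_=r.get_image('side')
cv2.imwrite('pics/s2.png',cv2.resize(im[80:240,230:400],None,fx=3,fy=3))"
```

```text
[0.47091223 0.05547527 0.20508227]
side 0.045 0.08 202 [0.4697 0.0542]
side 0.105 0.16 360 [0.4697 0.0543]
scene 0.045 0.08 176 [0.4713 0.0553]
scene 0.105 0.16 318 [0.4711 0.0554]
px [315. 225.] c 0.47 0.0553 r 0.0265 z 0.166
```

View pics/s2.png

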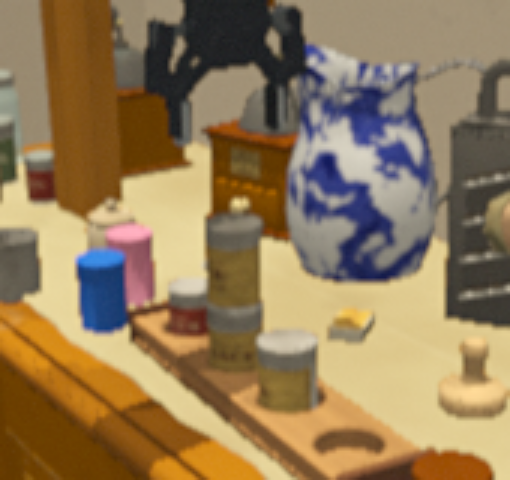

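The pile is square: the upper and lower axes agree within 0.3 mm in both views, and its top is at z≈0.168. I go to the heaviest tin, B.

Call:
{"method": "carry_out", "body": {"steps": [[[-0.2,-0.015,0],[0,0,0]],[[-0.4,-0.03,0],[0,0,0]],[[-0.6,-0.05,0],[0,0,0]],[[-0.79,-0.055,0],[0,0,0]],[[-0.79,-0.055,0],[0,0,0]],[[-0.79,-0.055,0.2],[0,0,0]],[[-0.79,-0.055,0.4],[0,0,0]],[[-0.79,-0.055,0.6],[0,0,0]],[[-0.79,-0.055,0.6],[0,0,0]]]}}

```text
time: 18.95
tcp_pos: [0.4616, -0.0386, 0.1294]
tcp_rot: [-2.217, -2.218, 0.006]
ft_force: [-0.7, -1.1, -0.5]
gripper_width: 0.0855
gripper_force: 0.0
```

Call:
{"method": "carry_out", "body": {"steps": [[[0,0,0.15],[0,0,0]],[[0,0,0.3],[0,0,0]],[[0,0,0.45],[0,0,0]],[[0,0,0.6],[0,0,0]],[[0,0,0.68],[0,0,0]],[[0,0,0.68],[0,0,0]],[[0,0,0.68],[0,0,0]]]}}

```text
time: 19.65
tcp_pos: [0.4645, -0.0392, 0.052]
tcp_rot: [2.221, 2.221, 0.001]
ft_force: [-0.2, -0.3, 0.1]
gripper_width: 0.0851
gripper_force: 0.0
```

Call:
{"method": "carry_out", "body": {"steps": [[[0,0,0],[0,0,0]],[[0,0,0],[0,0,0]],[[0,0,0],[0,0,0]],[[0,0,0],[0,0,0]],[[0,0,0],[0,0,0]],[[0,0,0],[0,0,0]],[[0,0,0],[0,0,0]]], "grip": 0}}

```text
time: 20.35
tcp_pos: [0.4646, -0.0394, 0.0525]
tcp_rot: [2.221, 2.22, 0.002]
ft_force: [-2.3, 0.5, 6.9]
gripper_width: 0.0493
gripper_force: 60.9
```

Call:
{"method": "carry_out", "body": {"steps": [[[0,0,-0.08],[0,0,0]],[[0,0,-0.2],[0,0,0]],[[0,0,-0.32],[0,0,0]],[[0,0,-0.44],[0,0,0]],[[0,0,-0.56],[0,0,0]],[[0,0,-0.68],[0,0,0]],[[0,0,-0.8],[0,0,0]],[[0,0,-0.9],[0,0,0]],[[0,0,-0.95],[0,0,0]],[[0,0,-0.95],[0,0,0]]]}}

```text
time: 21.35
tcp_pos: [0.4643, -0.0394, 0.1657]
tcp_rot: [2.221, 2.221, 0.001]
ft_force: [-0.2, -0.8, -6.2]
gripper_width: 0.0491
gripper_force: 64.0
```

Call:
{"method": "carry_out", "body": {"steps": [[[0,0,-0.12],[0,0,0]],[[0,0,-0.24],[0,0,0]],[[0,0,-0.36],[0,0,0]],[[0,0,-0.48],[0,0,0]],[[0,0,-0.6],[0,0,0]],[[0,0,-0.72],[0,0,0]],[[0,0,-0.8],[0,0,0]],[[0,0,-0.8],[0,0,0]],[[0,0,-0.8],[0,0,0]],[[0,0,-0.8],[0,0,0]]]}}

```text
time: 22.35
tcp_pos: [0.4636, -0.0394, 0.2602]
tcp_rot: [-2.221, -2.221, 0.002]
ft_force: [-0.4, 0.0, -7.0]
gripper_width: 0.0488
gripper_force: 64.3
```

```bash
python3 -c "
from h import *
weigh(4)
for n in('side','scene'): axis(n,((.045,.08),(.105,.16)))
im,d=r.get_image('side');P=cloud(cam('side'),d)
m=(abs(P[...,0]-.464)<.04)&(abs(P[...,1]+.039)<.04)&(P[...,2]>.12);print('underside',np.nanpercentile(P[m][:,2],1))
axis('side',((.23,.25),(.26,.28)),.464,-.039)
cv2.imwrite('pics/s3.png',cv2.resize(im[40:240,230:400],None,fx=3,fy=3))"
```

```text
F [ 0.01  0.01 -6.38] sd 0.71 mass 0.65 t 22.55 [ 0.4638 -0.0393  0.2607]
side 0.045 0.08 218 [0.4697 0.0544]
side 0.105 0.16 358 [0.4696 0.0544]
scene 0.045 0.08 169 [0.4712 0.0553]
scene 0.105 0.16 313 [0.4712 0.0553]
underside 0.22532352987872353
side 0.23 0.25 174 [ 0.4623 -0.04  ]
side 0.26 0.28 186 [ 0.4628 -0.0398]
```

View pics/s3.png

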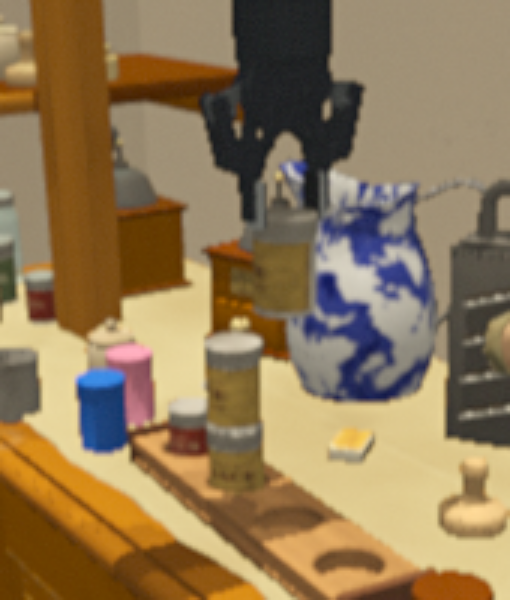

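The pile (crop 235,410) stands square. The heaviest tin is held upright (285,265) with its underside at about 0.22 m, above the pile top at 0.168 m. I hand in.

```bash
python3 -c "
from plant import r
print(r.close_job())"
```

```text
the job is handed in; nothing more can be done
None
```

The job is handed in at about 23 s: the lightest tin (about 0.10 kg) is stacked squarely on the middling one (about 0.32 kg) in its well, and the heaviest (about 0.65 kg) is held upright with its underside about 5 cm above the pile.

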